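# Clamp the rod in the V-block stand with the crank

### The arm

A 6-joint arm with a two-finger parallel gripper is mounted at the origin on a cart in front of the work surface, level with it; the furniture and walls round the work are solid. World frame = base frame: x ahead of the robot, y to its left, z up, the work surface at z = 0. Lengths are in m, angles in rad, forces in N, time in s.
With the tool pointing down it reaches from about 0.3 to 0.875 m from the base axis. Payload 6.4 kg.
Tool frame: the origin (TCP) lies on the mounting face of the last link; the fingertips stand 173 mm ahead of it and the grasp point (between the pads) lies 155 mm ahead of it (ctrl.grip_point_offset is the distance from the TCP to the grasp point, in m); z points along the fingers, y is the line along which they close (so a half turn about z gives the same grasp; the last joint's range is limited). The gripper opens to 85 mm and grips with 20 to 120 N. Pads are 22 mm wide; open, the fingers measure 114 mm over their backs; the gripper's body (76 mm by 85 mm) begins 54 mm behind the grasp point. The pads swing forward as they close: fully open they stand 13 mm farther back than shut.
Start: joints at [-1.316, 0.181, 1.607, -0, 1.354, -0.206], TCP at [0.256, -0.515, 0.405] pointing down, gripper open.
Joint ranges: [-2.99, 2.99], [-0.89, 2.07], [0.3, 2.58], [-1.14, 4.28], [0, 2.63], [-3.12, 3.12]. Speed limits (rad/s): [2.57, 2.57, 3.01, 3.14, 3.14, 3.14].

### API

Orientations are given as a unit quaternion [w, x, y, z].
In Python, from bench import status, imaging, ctrl, models gives the robot as it stands.
- The arm moves only by the tool send_rows, never from a script. Its argument "commands" is a list that holds one entry, the list of rows, each a list of 6 numbers: the shift along the tool's x, y, z normalised to -1 to 1, where 1 is 3 cm, then the turn, a rotation vector about the tool's x, y, z normalised to -1 to 1, where 1 is 0.1 rad. A call has 1 to 8 rows; each row shifts and turns the commanded pose from where the row before left it, along the tool's axes as they then stand; what a row does not reach is not made up. A row lasts 1/12 s, in which the tool goes at most 41.7 mm and 7.16 degrees, less where a joint would pass 70% of its speed; a pose out of reach is approached as far as the arm can. A call with a number of a shift or a turn outside -1 to 1 is refused whole. A call with a gripper value outside its range is refused whole. "jaw" is the opening, from 0 (shut) to 1 (fully open), set as the call begins (left out, the last holds). The fingers move at their own pace and stop on an object; the grip force is fixed at half the most. Time passes only in rows, so rows that do not move let the fingers close. It gives the time, the measured TCP pose, the force, the opening and the grip force at its end, in the units of the state.
- status.get_obs(): the state, without advancing time (a new reading comes with each control period).
- imaging.camera(name): name is "scene" or "top" or "wrist"; returns a dict with "image" (420x560x3 uint8, blue, green, red), "depth" (420x560 float32, m along the optical axis (not along the pixel's ray), 0 where there is no reading), "mtx" (3x3 intrinsics, pixels), "pose" (4x4, takes a point from camera to world coordinates). Camera axes: x right, y down, z forward; pixel columns grow to the right and rows downward; lengths in m; the calibration is good to about 2 mm. A picture is of the moment at which its call begins.
- ctrl.hand_in(): hands the job in; it is judged then, once.
Trained networks look in a picture, given as the dict that the camera call returned (one of the last four; its "shot" number tells which), for a name from the list of things; names that differ only in an ending like _2 or _b are one class to them, and where a whole thing is asked for, a point or a joint stands for the part that bears it (a point fixed in the world has none). Each returns a list of dicts, best first, with "confidence" (0 to 1); they miss things now and then, are a little off and sometimes report something else, mostly with a low value. They report only what shows in the picture. A call takes as long as a camera call. They do not tell look-alikes from the thing itself.
- models.recognise(picture, name): "centre" ([column, row] in pixels, amid what is visible of it).
- models.regions_of(picture, name): "region" (420x560 bool, what is visible of it) and "centre" ([column, row] in pixels, amid what is visible of it).
The state is a dict: "time_s": time; "q": joint angles; "dq": joint speeds; "joint_efforts": joint torques, N m; "eef_pos": TCP position; "eef_rot": TCP orientation; "wrist_force": force on the tool from outside, world axes, zero at the start; "torque": the same for the moment, N m; "opening": opening from 0.0 (shut) to 1.0 (fully open); "grasp_force": force on a finger pad.
Only numpy, scipy, OpenCV 4.12 (cv2) and the standard library are available. Lean on these libraries where they do the work, as an engineer would, in place of code of your own. Each camera call takes 0.05 s, during which the arm holds its last target. There are 200 camera calls.

### The job

Take the crank out of its wooden rest and fit it, socket down, fully onto the square end of the clamping stand's screw. Wind it clockwise (seen from above) by its handle, round full circles, until you feel the sprung foot bear on the rod lying in the V-block, then about a quarter of a turn more so that the rod is held firmly but not crushed, and leave the crank on. Do not ram the crank onto the square, and leave the other things where they are.

Things in the scene. Friction and masses are not known exactly. Their poses are not given: they have to be found in the camera images.
- stand: Fixed iron clamping stand: base 120 x 150 x 18 mm, two columns 92 mm apart along its y, bridge on them (166 to 190 mm up), in the middle a steel V-block (44 x 36 x 34 mm, groove along the stand's x). Origin: centre of the base's underside, on the bench; z up, and the vertical screw lies on this z axis. The screw turns in place and does not rise.
- square_end (a point): Centre of the top of the screw's 12 mm square end, 216 mm above the stand's origin; axes as the stand's, not turning with the screw. The square is 20 mm high, its last 5 mm tapers to 7 mm; under it a 32 mm round collar. How its flats face differs each time and is not reported: find out by feel or sight. The screw is self-locking and turns with 0.22 N m when free.
- crosshead: Iron cross bar, 100 mm long and 24 mm high, on the two columns. Origin: centre of its underside, on the screw's axis; at the start 128 to 138 mm above the stand's origin. Only the screw moves it: 16 mm down for one turn clockwise seen from above, 2 to 3 turns until the foot meets the rod.
- pressure_foot: Round sprung steel foot, 25 mm across, under the crosshead. Origin: centre of its flat underside, 32 mm below the crosshead's origin when free. It bears on the rod with 5 N at first and about 12 N per mm that the crosshead then goes on down (up to 9 mm). Each newton of clamping force adds 0.0025 N m to the torque that the screw needs.
- work_rod: Plain ground steel rod, 20 mm diameter, 144 mm long, lying loose in the V-block under the foot. Origin: middle of its length, on its underside as it lies; its y axis runs along the rod. Its top line is about 64 mm above the stand's origin.
- crank: Crank, 0.25 kg, steel hub, alloy arm. Origin: centre of the socket's mouth in the hub's underside; z up, x along the arm to the handle. Hub 29 mm across, 21 mm high, with a square socket 13.6 mm wide, 21 mm deep, walls along x and y. Arm 15.5 mm wide at z = 21 to 31 mm. At the start the hub is in the rest's hole. Fully fitted the hub stands on the screw's collar, its origin 20 mm below point square_end.
- crank_boss (a point): Middle of the crank's lifting boss, on the hub's axis 41 mm above the crank's origin: steel, two flats 16 mm apart across the crank's y, 22 mm along x, from z = 31 (arm's top) to 51 mm. Axes as the crank's.
- crank_handle (a point): Middle of the crank's upright handle, a black round sleeve of 20 mm diameter and 45 mm height (z = 35 to 80 mm above the crank's origin), 50 mm from the hub's axis. It spins freely on its pin, so a gripper that holds it need not turn. This point is 58 mm above the crank's origin; axes as the crank's.
- rest: Fixed wooden tool block, 130 x 66 mm, 23.5 mm high, with a 33 mm hole for the crank's hub centred 30 mm from its origin towards -x and a row of five short pin gauges (12 mm high) across its +x end. Origin: centre of its underside.
- gauge_block_long: Bystander: lying steel gauge block, 15 x 30 x 9 mm, on the plate. Origin: centre of its underside.
- gauge_block_tall: Bystander: upright steel gauge block, 9 x 12 x 35 mm, on the plate. Origin: centre of its underside.
- plug_gauge: Bystander: double-ended plug gauge, 92 mm long, 17 mm thick, between stand and rest. Origin: centre of its underside; its y axis runs along it.
- vial: Bystander: small upright screw-top vial, 24 mm across, 54 mm high, between stand and rest towards the robot. Origin: centre of its underside.
- square: Bystander: engineer's square, 78 x 98 x 15 mm, flat on the bench near the robot. Origin: centre of its underside.
Not all that is in view belongs to the job. Of the things shaped like the work_rod, the steel one is meant.

How it is judged:
By the outcome, as a careful person would: the job done as asked, in the order asked, and still so for the second after the job is handed in, with the robot touching nothing.
It also fails if it takes over 72 s, if anything falls off the work surface, if the arm or the gripper's body presses on something with over 40 N, if the wrist force passes 120 N, or if a joint passes its speed limit or range.

## Working session

There is one attempt and no reset: what is moved stays moved. The work goes in short steps, Python scripts to look and compute and a tool call to move; the robot and the scene stay as the last step left them, time stands still between calls to the robot, and variables do not carry over. Pictures are saved under pics/ and viewed, at most 10 in all, crops included, and the job is handed in when it is done.

Besides the shell and the picture viewer there is one more tool, called after "Emit:" in YAML: its name, and indented under it one key for each argument. send_rows: Moves the arm, as the interface text tells. Its arguments: {"type":"object","properties":{"commands":{"type":"array"},"jaw":{"type":"number"}},"required":["commands"]}

```bash
ls; mkdir -p pics; cat > h.py <<'E'
import numpy as np, cv2
from scipy.spatial.transform import Rotation as R
from bench import status, imaging, ctrl, models
def cloud(p):
    d=p["depth"];v,u=np.indices(d.shape);K=p["mtx"]
    c=np.stack([(u-K[0,2])/K[0,0]*d,(v-K[1,2])/K[1,1]*d,d],-1)
    w=c@p["pose"][:3,:3].T+p["pose"][:3,3]; w[d<=0]=np.nan; return w
def proj(p,X):
    X=np.atleast_2d(X);c=(X-p["pose"][:3,3])@p["pose"][:3,:3]
    q=c@p["mtx"].T; return q[:,:2]/q[:,2:]
E
python3 - <<'E'
from h import *
o=status.get_obs();print({k:np.round(v,3) for k,v in o.items()},ctrl.grip_point_offset)
P={}
for n in("scene","top"):
    p=imaging.camera(n);P[n]=p;cv2.imwrite(f"pics/{n}0.png",p["image"]);w=cloud(p)
    print(n,np.round(p["pose"],3).tolist())
    for k in["stand","crosshead","pressure_foot","work_rod","crank","rest","square_end","crank_boss","crank_handle","vial","plug_gauge","square"]:
        for r in models.regions_of(p,k)[:2]:
            m=r["region"];x=w[m];x=x[~np.isnan(x[:,0])]
            print(n,k,round(r["confidence"],2),np.round(r["centre"]),np.round(np.percentile(x,[2,50,98],axis=0),3).tolist() if len(x) else 0)
np.savez("p0.npz",**{f"{n}_{k}":P[n][k] for n in P for k in("image","depth","mtx","pose")})
cv2.imwrite("pics/both.png",np.hstack([cv2.resize(P[n]["image"],(400,300)) for n in P]))
E
```

```text
pics
{'time_s': np.float64(0.0), 'q': array([-1.316,  0.182,  1.608,  0.   ,  1.354, -0.206]), 'dq': array([ 0.001, -0.001, -0.   ,  0.001,  0.001, -0.001]), 'joint_efforts': array([-1.0000e-03, -4.4487e+01, -3.5134e+01, -0.0000e+00,  9.0000e-03,
       -0.0000e+00]), 'eef_pos': array([ 0.256, -0.515,  0.404]), 'eef_rot': array([-0.001,  0.974,  0.228, -0.   ]), 'wrist_force': array([-0.488,  0.382, -0.156]), 'torque': array([-0.044, -0.008,  0.019]), 'grasp_force': np.float64(0.0), 'opening': np.float64(1.001)} 0.1547
scene [[-0.898, -0.294, 0.326, 0.06], [-0.439, 0.602, -0.667, 0.938], [0.0, -0.743, -0.67, 1.149], [0.0, 0.0, 0.0, 1.0]]
scene stand 0.97 [290. 202.] [[0.473, -0.249, 0.006], [0.533, -0.16, 0.053], [0.602, -0.101, 0.201]]
scene crosshead 0.81 [290. 188.] [[0.512, -0.22, 0.101], [0.533, -0.167, 0.145], [0.562, -0.12, 0.158]]
scene work_rod 0.49 [296. 208.] [[0.466, -0.22, 0.015], [0.52, -0.167, 0.061], [0.603, -0.133, 0.111]]
scene work_rod 0.45 [342. 202.] [[0.386, -0.327, 0.006], [0.408, -0.298, 0.017], [0.432, -0.281, 0.024]]
scene crank 0.57 [245. 283.] [[0.487, 0.1
[... 1817 characters left out ...]
p square_end 0.61 [313. 226.] [[0.472, -0.238, 0.013], [0.525, -0.171, 0.051], [0.591, -0.101, 0.202]]
top crank_boss 0.71 [187. 230.] [[0.485, 0.132, 0.015], [0.514, 0.144, 0.04], [0.548, 0.159, 0.088]]
top crank_handle 0.77 [189. 229.] [[0.485, 0.133, 0.012], [0.514, 0.145, 0.04], [0.548, 0.163, 0.088]]
top vial 0.59 [313. 226.] [[0.472, -0.24, 0.012], [0.525, -0.171, 0.051], [0.584, -0.101, 0.202]]
top vial 0.51 [242. 265.] [[0.427, -0.0, 0.031], [0.436, 0.009, 0.052], [0.444, 0.02, 0.058]]
top plug_gauge 0.73 [245. 220.] [[0.52, -0.011, 0.005], [0.559, -0.004, 0.013], [0.599, 0.005, 0.018]]
top square 0.7 [312. 224.] [[0.472, -0.238, 0.014], [0.525, -0.17, 0.055], [0.573, -0.101, 0.202]]
```

View pics/both.png

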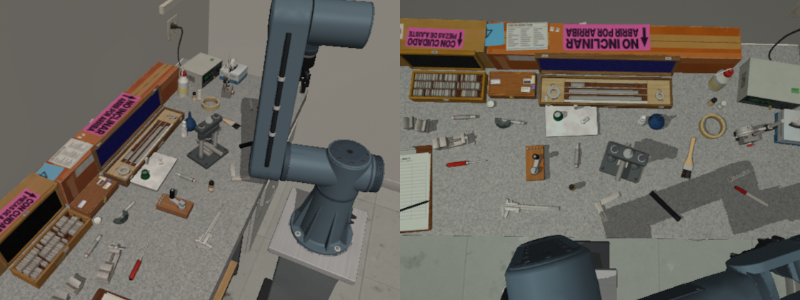

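```bash
python3 - <<'E'
from h import *
Z=np.load("p0.npz")
for n in("scene","top"):
    p={k:Z[f"{n}_{k}"] for k in("image","depth","mtx","pose")};w=cloud(p).reshape(-1,3)
    w=w[~np.isnan(w[:,0])]
    def sel(lo,hi):
        m=np.all((w>lo)&(w<hi),axis=1);return w[m]
    def rect(x,t):
        if len(x)<5: print(n,t,len(x));return
        r=cv2.minAreaRect((x[:,:2]*1000).astype(np.float32));print(n,t,len(x),np.round(r[0],1),np.round(r[1],1),round(r[2],1),"z",np.round(np.median(x[:,2]),4))
    rect(sel([.44,-.3,.17],[.65,-.05,.196]),"bridge top")
    rect(sel([.44,-.3,.2],[.65,-.05,.25]),"square end+collar")
    rect(sel([.44,-.3,.209],[.65,-.05,.25]),"square tip")
    rect(sel([.46,.1,.08],[.6,.2,.1]),"handle top")
    rect(sel([.46,.1,.05],[.6,.2,.095]),"handle")
    rect(sel([.46,.1,.0435],[.56,.2,.06]),"boss")
    rect(sel([.46,.1,.027],[.6,.2,.04]),"arm")
    rect(sel([.44,.1,.019],[.62,.21,.0265]),"rest")
E
```

```text
scene bridge top 456 [ 540.1 -176.4] [137.1  47.6] 74.2 z 0.1888
scene square end+collar 58 [ 540.8 -176.3] [112.2  17.6] 73.1 z 0.204
scene square tip 20 [ 539.4 -178.2] [11.8 12.5] 25.4 z 0.2126
scene handle top 42 [545.  140.6] [16.4 21.4] 28.8 z 0.0851
scene handle 115 [521.4 146.9] [20.9 71.1] 76.6 z 0.0677
scene boss 78 [519.8 147.1] [18.1 67.5] 82.3 z 0.0514
scene arm 233 [529.2 152.3] [129.6  64.4] 3.6 z 0.0305
scene rest 572 [531.5 152.3] [133.5  73.2] 5.3 z 0.0236
top bridge top 881 [ 538.  -176.4] [133.4  42.5] 72.7 z 0.1896
top square end+collar 74 [ 538.7 -177.6] [105.8  15.3] 73.2 z 0.2026
top square tip 29 [ 537.7 -176.1] [11.2 12.1] 66.3 z 0.215
top handle top 47 [540.5 141.1] [15.9 17.2] 3.2 z 0.0857
top handle 105 [518.6 145.1] [18.2 66.5] 79.8 z 0.0692
top boss 61 [517.6 144.8] [16.6 68.9] 71.9 z 0.0518
top arm 173 [527.5 151.4] [127.1  63.6] 3.1 z 0.0322
top rest 836 [528.3 152.8] [131.   66.2] 4.8 z 0.0231
```

The scene image shows the stand around (205,135) and the rest with the crank around (175,203). In the top image they are at about (623,158) and (537,162) of the mosaic. The loose rod lookalikes lie on the bench. Next I'll check the wrist camera's mounting and head for the stand.

```bash
cat >> h.py <<'E'
def tool(o=None):
    o=o or status.get_obs();q=o["eef_rot"];return R.from_quat([q[1],q[2],q[3],q[0]]).as_matrix(),np.array(o["eef_pos"]),o
def plan(target,yaw):
    """units of shift (3cm, in CURRENT tool axes) and turn(0.1rad) needed to bring tcp to target with tool x at world yaw, pointing down"""
    Rm,x,o=tool();T=np.array([[np.cos(yaw),np.sin(yaw),0],[np.sin(yaw),-np.cos(yaw),0],[0,0,-1.]])
    d=Rm.T@(np.array(target)-x)/.03;r=R.from_matrix(Rm.T@T).as_rotvec()/.1
    print("t",round(float(o["time_s"]),2),"pos",np.round(x,4),"yaw",round(np.degrees(np.arctan2(Rm[1,0],Rm[0,0])),1),"shift",np.round(d,2),"turn",np.round(r,2),"F",np.round(o["wrist_force"],1),"op",round(float(o["opening"]),3),"gf",round(float(o["grasp_force"]),1))
E
python3 - <<'E'
from h import *
p=imaging.camera("wrist");Rm,x,o=tool()
print("cam in tool",np.round(Rm.T@(p["pose"][:3,3]-x),3),np.round(Rm.T@p["pose"][:3,:3],3).tolist(),p["mtx"])
plan([.538,-.1765,.48],np.radians(26.4))
E
```

```text
cam in tool [ 0.085 -0.001  0.031] [[-0.0, -0.944, -0.329], [1.0, -0.0, -0.0], [0.0, -0.329, 0.944]] [[311.1411937    0.         276.82946872]
 [  0.         311.1411937  210.77473887]
 [  0.           0.           1.        ]]
t 1.35 pos [ 0.2557 -0.515   0.4047] yaw 26.4 shift [13.45 -5.92 -2.51] turn [0. 0. 0.] F [-0.5  0.1  0.9] op 1.003 gf 0.0
```

Emit:
send_rows:
  commands:
    - [[0.9, -0.4, -0.3, 0, 0, 0], [0.9, -0.4, -0.3, 0, 0, 0], [0.9, -0.4, -0.3, 0, 0, 0], [0.9, -0.4, -0.3, 0, 0, 0], [0.9, -0.4, -0.3, 0, 0, 0], [0.9, -0.4, 0, 0, 0, 0], [0.9, -0.4, 0, 0, 0, 0], [0.9, -0.4, 0, 0, 0, 0]]

```text
time_s: 2.02
eef_pos: [0.4072, -0.3318, 0.4501]
eef_rot: [0.0, 0.974, 0.228, 0.0]
wrist_force: [-0.2, -0.4, 0.2]
opening: 1.0
grasp_force: 0.0
```

Emit:
send_rows:
  commands:
    - [[0.9, -0.4, 0, 0, 0, 0], [0.9, -0.4, 0, 0, 0, 0], [0.9, -0.4, 0, 0, 0, 0], [0.9, -0.4, 0, 0, 0, 0], [0.9, -0.4, 0, 0, 0, 0], [0.9, -0.4, 0, 0, 0, 0], [0.8, -0.3, 0, 0, 0, 0], [0, 0, 0, 0, 0, 0]]

```text
time_s: 2.68
eef_pos: [0.5391, -0.1745, 0.4497]
eef_rot: [-0.001, 0.973, 0.23, 0.001]
wrist_force: [-0.3, -0.0, -0.4]
opening: 1.003
grasp_force: 0.0
```

```bash
python3 - <<'E'
from h import *
plan([.538,-.1765,.44],np.radians(26.4))
p=imaging.camera("wrist");np.savez("p1.npz",**{k:p[k] for k in("image","depth","mtx","pose")})
w=cloud(p);m=w[...,2]>.205
c=w[m];print(len(c),np.round(np.median(c,axis=0),4))
for lo in(.2105,.213):
    x=w[w[...,2]>lo];r=cv2.minAreaRect((x[:,:2]*1000).astype(np.float32));print(lo,len(x),r,x.mean(0),x[:,2].max())
u,v=proj(p,np.median(w[w[...,2]>.213],axis=0))[0].astype(int);print(u,v)
s=p["image"][max(0,v-50):v+50,max(0,u-60):u+60];cv2.imwrite("pics/sq.png",cv2.resize(s,None,fx=6,fy=6,interpolation=cv2.INTER_CUBIC))
E
```

```text
t 2.68 pos [ 0.5391 -0.1745  0.4497] yaw 26.6 shift [-0.06  0.04  0.32] turn [-0.01 -0.02  0.04] F [-0.3 -0.  -0.4] op 1.003 gf 0.0
38806 [ 0.5481 -0.1694  0.3493]
0.2105 38741 ((541.8612060546875, -171.09930419921875), (33.53782272338867, 150.1094207763672), 26.519968032836914) [ 0.54695295 -0.16901084  0.3450359 ] 0.3705839567258413
0.213 38675 ((541.8612060546875, -171.09930419921875), (33.53782272338867, 150.1094207763672), 26.519968032836914) [ 0.54696144 -0.1689986   0.34526332] 0.3705839567258413
278 374
```

View pics/sq.png

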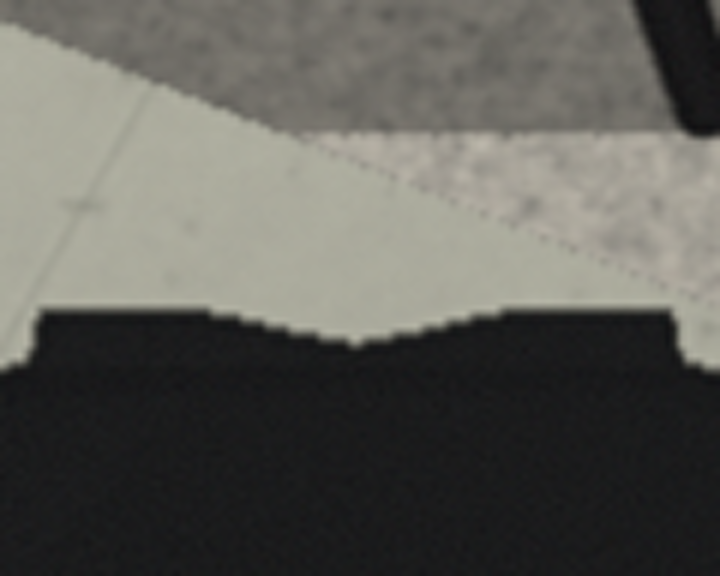

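The crop caught only the gripper body at the bottom of the picture. I'll crop around the expected square end instead.

```bash
python3 - <<'E'
from h import *
p=dict(np.load("p1.npz"));w=cloud(p)
n=np.hypot(w[...,0]-.538,w[...,1]+.1765)
for lo,hi in((.2085,.222),(.2135,.222),(.186,.194)):
    m=(w[...,2]>lo)&(w[...,2]<hi)&(n<(.03 if lo>.2 else .1));x=w[m]
    print(lo,len(x),cv2.minAreaRect((x[:,:2]*1000).astype(np.float32)) if len(x)>4 else 0,x.mean(0))
u,v=proj(p,[.538,-.1765,.216])[0].astype(int);print(u,v)
s=p["image"][v-30:v+30,u-40:u+40];cv2.imwrite("pics/sq2.png",cv2.resize(s,None,fx=9,fy=9,interpolation=cv2.INTER_CUBIC))
E
```

```text
0.2085 280 ((539.8671264648438, -177.11788940429688), (12.784838676452637, 12.159745216369629), 67.19310760498047) [ 0.54129191 -0.17632527  0.21373124]
0.2135 164 ((540.3350830078125, -176.59176635742188), (10.295340538024902, 10.023118019104004), 67.84561157226562) [ 0.5405452  -0.17671104  0.21536168]
0.186 5810 ((540.17626953125, -176.6932373046875), (132.529541015625, 41.77537155151367), 72.39320373535156) [ 0.54399284 -0.17160679  0.18966781]
280 232
```

View pics/sq2.png

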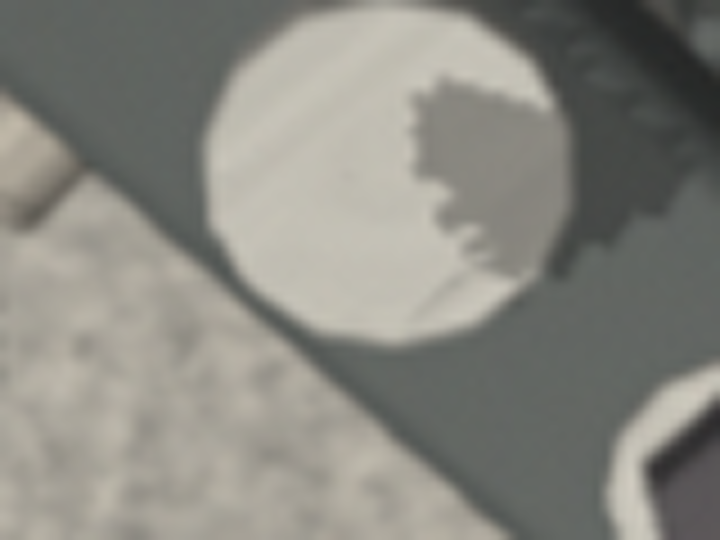

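Depth gives the square at about (0.540, -0.177), with flats at about -22.5° mod 90. The picture shows the collar disc at (380,175) and the square only faintly. Next I'll look at the crank from near.

```bash
python3 - <<'E'
from h import *
plan([.495,.149,.34],np.radians(-9))
E
```

```text
t 2.73 pos [ 0.5381 -0.176   0.4496] yaw 26.6 shift [  3.57 -10.33   3.66] turn [-0.   -0.    6.21] F [-0.5  0.2 -0.4] op 0.999 gf 0.0
```

Emit:
send_rows:
  commands:
    - [[0.3, -0.9, 0, 0, 0, 0], [0.3, -0.9, 0, 0, 0, 0], [0.3, -0.9, 0, 0, 0, 0], [0.3, -0.9, 0, 0, 0, 0], [0.3, -0.9, 0, 0, 0, 0], [0.3, -0.9, 0, 0, 0, 0], [0.3, -0.9, 0, 0, 0, 0], [0.3, -0.9, 0, 0, 0, 0]]

```text
time_s: 3.4
eef_pos: [0.5049, 0.0479, 0.4498]
eef_rot: [0.0, 0.974, 0.228, 0.0]
wrist_force: [1.2, 0.1, 0.1]
opening: 1.001
grasp_force: 0.0
```

Emit:
send_rows:
  commands:
    - [[0.3, -0.9, 0, 0, 0, 0], [0.4, -0.9, 0, 0, 0, 0], [0.4, -0.9, 0, 0, 0, 0], [0, -0.4, 0, 0, 0, 0.2], [0, 0, 0.9, 0, 0, 1.0], [0, 0, 0.9, 0, 0, 1.0], [0, 0, 0.9, 0, 0, 1.0], [0, 0, 0.9, 0, 0, 1.0]]

```text
time_s: 4.07
eef_pos: [0.4936, 0.1449, 0.3409]
eef_rot: [0.0, 1.0, 0.018, 0.0]
wrist_force: [1.1, -0.1, -0.8]
opening: 1.001
grasp_force: 0.0
```

Emit:
send_rows:
  commands:
    - [[0, 0, 0, 0, 0, 1.0], [0, 0, 0, 0, 0, 1.0], [0, 0, 0, 0, 0, 0], [0, 0, 0, 0, 0, 0]]

```text
time_s: 4.4
eef_pos: [0.4939, 0.1449, 0.3418]
eef_rot: [0.0, 0.997, -0.078, 0.0]
wrist_force: [0.6, 0.8, 0.6]
opening: 0.997
grasp_force: 0.0
```

```bash
python3 - <<'E'
from h import *
p=imaging.camera("wrist");np.savez("p2.npz",**{k:p[k] for k in("image","depth","mtx","pose")})
w=cloud(p);n=np.hypot(w[...,0]-.515,w[...,1]-.146)
def rect(m,t):
    x=w[m]
    if len(x)>5: print(t,len(x),*[np.round(a,1) for a in cv2.minAreaRect((x[:,:2]*1000).astype(np.float32))],"mean",np.round(x.mean(0),4))
near=(n<.06)
rect(near&(w[...,2]>.08)&(w[...,2]<.1),"handle top")
nb=np.hypot(w[...,0]-.495,w[...,1]-.149)<.025
rect(nb&(w[...,2]>.050)&(w[...,2]<.065),"boss top")
rect(nb&(w[...,2]>.0535)&(w[...,2]<.065),"boss top2")
rect(near&(w[...,2]>.029)&(w[...,2]<.042),"arm")
plan([.495,.149,.204],np.radians(-9))
cv2.imwrite("pics/rest.png",p["image"])
E
```

```text
handle top 576 [543.9 141.5] [19.  19.4] 79.7 mean [0.5443 0.1416 0.0854]
boss top 373 [498.1 151.8] [15.9 21.1] 75.7 mean [0.4989 0.1514 0.0515]
arm 651 [524.2 148. ] [28.1 70.8] 81.9 mean [0.517  0.1475 0.0334]
t 4.45 pos [0.4939 0.145  0.3421] yaw -9.0 shift [ 0.01 -0.14  4.6 ] turn [ 0.   -0.01  0.  ] F [-0.6 -0.3  0.6] op 0.998 gf 0.0
```

View pics/rest.png

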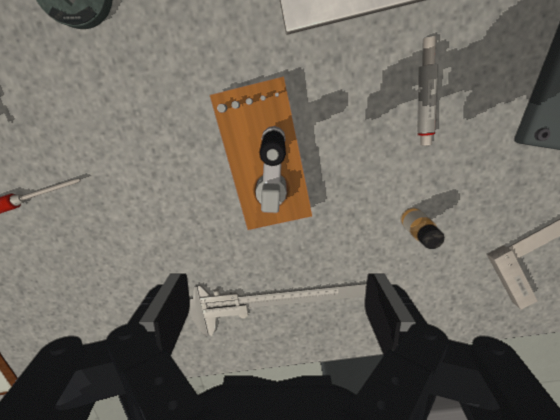

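The crank lies in the rest, with the boss at px (271,197), the handle at (271,147) and the row of pins at the far end. It measures boss (0.498, 0.1515), yaw about -13°. Going down to grasp the boss.

Emit:
send_rows:
  commands:
    - [[0.1, -0.2, 0.6, 0, 0, 0.7], [0, 0, 0.9, 0, 0, 0], [0, 0, 0.9, 0, 0, 0], [0, 0, 0.8, 0, 0, 0], [0, 0, 0.6, 0, 0, 0], [0, 0, 0, 0, 0, 0], [0, 0, 0, 0, 0, 0]]
  jaw: 0.6

```text
time_s: 5.03
eef_pos: [0.4975, 0.1509, 0.2275]
eef_rot: [0.0, 0.994, -0.114, -0.001]
wrist_force: [-0.1, -0.1, 0.4]
opening: 0.601
grasp_force: 0.0
```

```bash
python3 - <<'E'
from h import *
plan([.498,.1515,.2005],np.radians(-13))
E
```

```text
t 5.03 pos [0.4975 0.1509 0.2275] yaw -13.1 shift [ 0.01 -0.02  0.9 ] turn [ 0.01  0.02 -0.01] F [-0.1 -0.1  0.4] op 0.601 gf 0.0
```

Emit:
send_rows:
  commands:
    - [[0, 0, 0.5, 0, 0, 0], [0, 0, 0.4, 0, 0, 0], [0, 0, 0, 0, 0, 0]]

```text
time_s: 5.28
eef_pos: [0.4973, 0.151, 0.2]
eef_rot: [0.0, 0.993, -0.114, -0.001]
wrist_force: [-1.0, 0.1, 0.1]
opening: 0.598
grasp_force: 0.0
```

Emit:
send_rows:
  commands:
    - [[0, 0, 0, 0, 0, 0], [0, 0, 0, 0, 0, 0], [0, 0, 0, 0, 0, 0], [0, 0, 0, 0, 0, 0], [0, 0, 0, 0, 0, 0], [0, 0, 0, 0, 0, 0], [0, 0, 0, 0, 0, 0], [0, 0, 0, 0, 0, 0]]
  jaw: 0

```text
time_s: 5.95
eef_pos: [0.4981, 0.1513, 0.2017]
eef_rot: [-0.0, 0.993, -0.114, 0.001]
wrist_force: [-1.2, 0.7, 6.9]
opening: 0.174
grasp_force: 59.8
```

```bash
python3 - <<'E'
from h import *
plan([.498,.1515,.2005],np.radians(-13))
E
```

```text
t 5.95 pos [0.4981 0.1513 0.2017] yaw -13.1 shift [-0.01 -0.01  0.04] turn [-0.01 -0.02 -0.02] F [-1.2  0.7  6.9] op 0.174 gf 59.8
```

Emit:
send_rows:
  commands:
    - [[0, 0, -0.3, 0, 0, 0], [0, 0, -0.6, 0, 0, 0], [0, 0, -0.8, 0, 0, 0], [0, 0, -1, 0, 0, 0], [0, 0, -1, 0, 0, 0], [0, 0, -1, 0, 0, 0], [0, 0, -1, 0, 0, 0], [0, 0, -1, 0, 0, 0]]

```text
time_s: 6.62
eef_pos: [0.4969, 0.1511, 0.4031]
eef_rot: [0.0, 0.993, -0.114, -0.0]
wrist_force: [-0.1, 1.2, -3.6]
opening: 0.173
grasp_force: 58.7
```

```bash
python3 - <<'E'
from h import *
plan([.540,-.1767,.44],np.radians(-22.5))
p=imaging.camera("wrist");w=cloud(p);Rm,x,o=tool()
t=(w-x)@Rm   # tool coords
m=(abs(t[...,0]-.05)<.02)&(abs(t[...,1])<.015)&(t[...,2]>.09)&(t[...,2]<.14)
q=t[m];print(len(q),np.round(np.percentile(q,[2,50,98],axis=0),4).tolist())
cv2.imwrite("pics/held.png",p["image"])
E
```

```text
t 6.62 pos [0.4969 0.1511 0.4031] yaw -13.1 shift [ 3.88 10.32 -1.23] turn [0.   0.01 1.64] F [-0.1  1.2 -3.6] op 0.173 gf 58.7
3687 [[0.036, -0.0087, 0.1215], [0.047, -0.0001, 0.1238], [0.0536, 0.0084, 0.1384]]
```

View pics/held.png

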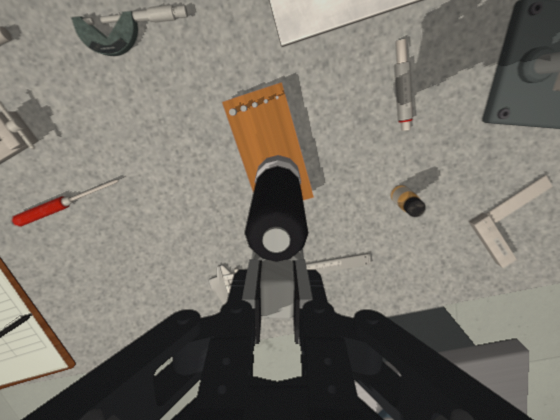

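The crank is held by the boss, with the handle ahead at px (277,240). I'll find where the hub axis sits in the tool.

```bash
python3 - <<'E'
from h import *
p=imaging.camera("wrist");w=cloud(p);Rm,x,o=tool();t=(w-x)@Rm
m=(abs(t[...,0]-.05)<.03)&(abs(t[...,1])<.015)&(t[...,2]>.09)&(t[...,2]<.14)
h,e=np.histogram(t[m][:,2],np.arange(.11,.141,.001));print(dict(zip(np.round(e,3).tolist(),h.tolist())))
for lo,hi in((.11,.1195),(.1195,.1255),(.11,.1255)):
    q=t[m&(t[...,2]>lo)&(t[...,2]<hi)]
    if len(q)>9: print(lo,hi,len(q),cv2.minEnclosingCircle((q[:,:2]*1000).astype(np.float32)),np.round(np.percentile(q,[1,99],axis=0),4).tolist())
q=t[(abs(t[...,1])<.007)&(abs(t[...,0])<.03)&(t[...,2]<.18)&(t[...,2]>.13)];print("boss",len(q),np.round(np.percentile(q,[2,50,98],axis=0),4).tolist() if len(q) else 0)
plan([.5424,-.1777,.45],np.radians(-22.5))
E
```

```text
{0.11: 3, 0.111: 95, 0.112: 621, 0.113: 971, 0.114: 702, 0.115: 307, 0.116: 161, 0.117: 79, 0.118: 71, 0.119: 72, 0.12: 71, 0.121: 68, 0.122: 59, 0.123: 70, 0.124: 57, 0.125: 50, 0.126: 60, 0.127: 45, 0.128: 66, 0.129: 60, 0.13: 48, 0.131: 49, 0.132: 44, 0.133: 49, 0.134: 44, 0.135: 46, 0.136: 51, 0.137: 32, 0.138: 49, 0.139: 42}
0.11 0.1195 3042 ((46.2186393737793, -1.1777220964431763), 10.144668579101562) [[0.0381, -0.0102, 0.1115], [0.0556, 0.0076, 0.119]]
0.1195 0.1255 388 ((47.268978118896484, -1.0715844631195068), 9.737251281738281) [[0.0479, -0.0098, 0.1195], [0.0565, 0.0082, 0.1254]]
0.11 0.1255 3430 ((46.56089782714844, -1.1780986785888672), 10.33399486541748) [[0.0381, -0.0102, 0.1116], [0.0562, 0.0077, 0.1249]]
boss 1922 [[-0.0106, -0.0067, 0.1338], [0.0053, 0.0005, 0.1482], [0.0111, 0.0068, 0.1635]]
t 6.72 pos [0.4988 0.1513 0.4077] yaw -13.1 shift [ 3.92 10.35 -1.4 ] turn [-0.04 -0.09  1.64] F [ 0.8  0.2 -2.7] op 0.173 gf 58.9
```

Emit:
send_rows:
  commands:
    - [[0.2, 0.6, -0.4, 0, 0, 0], [0.3, 0.9, -0.5, 0, 0, 0], [0.4, 1.0, -0.5, 0, 0, 0], [0.4, 1.0, 0, 0, 0, 0], [0.4, 1.0, 0, 0, 0, 0], [0.4, 1.0, 0, 0, 0, 0], [0.4, 1.0, 0, 0, 0, 0], [0.4, 1.0, 0, 0, 0, 0]]

```text
time_s: 7.38
eef_pos: [0.5307, -0.0891, 0.4422]
eef_rot: [-0.0, 0.993, -0.114, -0.001]
wrist_force: [1.7, 0.4, -2.9]
opening: 0.175
grasp_force: 59.1
```

Emit:
send_rows:
  commands:
    - [[0.4, 1.0, 0, 0, 0, 0], [0.4, 1.0, 0, 0, 0, 0], [0.2, 0.6, 0, 0, 0, 0], [0, 0.2, 0, 0, 0, 0.8], [0, 0, 0, 0, 0, 0.8], [0, 0, 0, 0, 0, 0], [0, 0, 0, 0, 0, 0], [0, 0, 0, 0, 0, 0]]

```text
time_s: 8.05
eef_pos: [0.5412, -0.1759, 0.4429]
eef_rot: [-0.0, 0.981, -0.192, -0.001]
wrist_force: [-0.6, -0.2, -3.3]
opening: 0.175
grasp_force: 59.0
```

```bash
python3 - <<'E'
from h import *
plan([.5406,-.1774,.42],np.radians(-22.5))
E
```

```text
t 8.05 pos [ 0.5412 -0.1759  0.4429] yaw -22.1 shift [0.   0.05 0.76] turn [-0.    0.02  0.06] F [-0.6 -0.2 -3.3] op 0.175 gf 59.0
```

Emit:
send_rows:
  commands:
    - [[0, 0.05, 0.4, 0, 0, 0.05], [0, 0, 0.3, 0, 0, 0], [0, 0, 0.1, 0, 0, 0], [0, 0, 0.05, 0, 0, 0], [0, 0, 0.05, 0, 0, 0], [0, 0, 0, 0, 0, 0]]

```text
time_s: 8.55
eef_pos: [0.5405, -0.1773, 0.4164]
eef_rot: [-0.0, 0.981, -0.196, -0.001]
wrist_force: [-4.3, 2.4, -1.1]
opening: 0.173
grasp_force: 59.3
```

Emit:
send_rows:
  commands:
    - [[0, 0, 0.05, 0, 0, 0], [0, 0, 0.05, 0, 0, 0], [0, 0, 0.05, 0, 0, 0], [0, 0, 0, 0, 0, 0]]

```text
time_s: 8.88
eef_pos: [0.5405, -0.1773, 0.4152]
eef_rot: [0.0, 0.981, -0.196, 0.0]
wrist_force: [-10.7, 5.5, 13.9]
opening: 0.172
grasp_force: 61.6
```

```bash
python3 - <<'E'
from h import *
plan([.5406,-.1774,.397],np.radians(-22.5));print(status.get_obs()["torque"])
E
```

```text
t 8.88 pos [ 0.5405 -0.1773  0.4152] yaw -22.6 shift [0.   0.   0.61] turn [ 0.   -0.   -0.01] F [-10.7   5.5  13.9] op 0.172 gf 61.6
[1.15635536 2.13806777 0.00277049]
```

The square pushes the socket towards tool -x by about 12 N, so I'll back up a little and shift that way.

Emit:
send_rows:
  commands:
    - [[0, 0, -0.1, 0, 0, 0], [-0.05, 0, 0, 0, 0, 0], [0, 0, 0.05, 0, 0, 0], [0, 0, 0.05, 0, 0, 0], [0, 0, 0, 0, 0, 0]]

```text
time_s: 9.3
eef_pos: [0.5392, -0.177, 0.4134]
eef_rot: [0.0, 0.981, -0.196, -0.0]
wrist_force: [-7.7, 3.3, 6.7]
opening: 0.175
grasp_force: 60.7
```

```bash
cat >> h.py <<'E'
def feel():
    Rm,x,o=tool();print("t",round(float(o["time_s"]),2),"pos",np.round(x,4),"Ftool",np.round(Rm.T@o["wrist_force"],1),"Mtool",np.round(Rm.T@o["torque"],2),"Fw",np.round(o["wrist_force"],1),"op",round(float(o["opening"]),3))
E
python3 - <<'E'
from h import *
feel()
E
```

```text
t 9.3 pos [ 0.5392 -0.177   0.4134] Ftool [-8.3 -0.1 -6.7] Mtool [ 0.   -1.66  0.02] Fw [-7.7  3.3  6.7] op 0.175
```

Emit:
send_rows:
  commands:
    - [[-0.05, 0, 0, 0, 0, 0], [0, 0, 0.05, 0, 0, 0], [0, 0, 0.05, 0, 0, 0], [0, 0, 0, 0, 0, 0]]

```text
time_s: 9.63
eef_pos: [0.5378, -0.1766, 0.4083]
eef_rot: [-0.0, 0.981, -0.196, -0.0]
wrist_force: [-2.7, 1.0, -2.2]
opening: 0.175
grasp_force: 59.4
```

```bash
python3 - <<'E'
from h import *
feel()
E
```

```text
t 9.63 pos [ 0.5378 -0.1766  0.4083] Ftool [-2.9  0.2  2.2] Mtool [ 0.02 -0.63 -0.01] Fw [-2.7  1.  -2.2] op 0.175
```

It is sliding on with no twist, so I'll go on gently.

Emit:
send_rows:
  commands:
    - [[-0.02, 0, 0.05, 0, 0, 0], [0, 0, 0.05, 0, 0, 0], [0, 0, 0.05, 0, 0, 0], [0, 0, 0.05, 0, 0, 0], [0, 0, 0.05, 0, 0, 0], [0, 0, 0, 0, 0, 0]]

```text
time_s: 10.13
eef_pos: [0.5375, -0.1764, 0.4012]
eef_rot: [-0.0, 0.981, -0.196, -0.0]
wrist_force: [-1.1, -0.6, -3.9]
opening: 0.172
grasp_force: 59.2
```

```bash
python3 - <<'E'
from h import *
feel()
E
```

```text
t 10.13 pos [ 0.5375 -0.1764  0.4012] Ftool [-0.8  1.   3.9] Mtool [-0.02 -0.16 -0.03] Fw [-1.1 -0.6 -3.9] op 0.172
```

Emit:
send_rows:
  commands:
    - [[0, 0, 0.05, 0, 0, 0], [0, 0, 0.05, 0, 0, 0], [0, 0, 0.03, 0, 0, 0], [0, 0, 0.03, 0, 0, 0], [0, 0, 0, 0, 0, 0]]

```text
time_s: 10.55
eef_pos: [0.5375, -0.1764, 0.3977]
eef_rot: [0.0, 0.981, -0.196, 0.0]
wrist_force: [-3.9, 1.3, 2.8]
opening: 0.178
grasp_force: 60.0
```

```bash
python3 - <<'E'
from h import *
feel()
E
```

```text
t 10.55 pos [ 0.5375 -0.1764  0.3977] Ftool [-4.1  0.3 -2.8] Mtool [ 0.04 -0.69 -0.01] Fw [-3.9  1.3  2.8] op 0.178
```

Emit:
send_rows:
  commands:
    - [[-0.02, 0, 0.03, 0, 0, 0], [0, 0, 0.03, 0, 0, 0], [0, 0, 0, 0, 0, 0]]

```text
time_s: 10.8
eef_pos: [0.5373, -0.1762, 0.3975]
eef_rot: [0.0, 0.981, -0.196, 0.001]
wrist_force: [-5.0, 2.4, 10.9]
opening: 0.171
grasp_force: 61.1
```

```bash
python3 - <<'E'
from h import *
feel()
E
```

```text
t 10.8 pos [ 0.5373 -0.1762  0.3975] Ftool [ -5.5  -0.3 -10.9] Mtool [ 0.12 -1.02 -0.05] Fw [-5.   2.4 10.9] op 0.171
```

It has stopped on the collar. I'll release it, rise and check.

Emit:
send_rows:
  commands:
    - [[0, 0, -0.05, 0, 0, 0], [0, 0, 0, 0, 0, 0], [0, 0, 0, 0, 0, 0], [0, 0, 0, 0, 0, 0], [0, 0, -0.4, 0, 0, 0], [0, 0, -0.8, 0, 0, 0], [0, 0, -0.9, 0, 0, 0], [0, 0, -0.6, 0, 0, 0]]
  jaw: 0.6

```text
time_s: 11.47
eef_pos: [0.5371, -0.1762, 0.4808]
eef_rot: [0.0, 0.981, -0.196, 0.001]
wrist_force: [0.2, 0.3, 0.8]
opening: 0.6
grasp_force: 0.0
```

Emit:
send_rows:
  commands:
    - [[0, 0, 0, 0, 0, 0], [0, 0, 0, 0, 0, 0]]

```text
time_s: 11.63
eef_pos: [0.5371, -0.1762, 0.4795]
eef_rot: [0.001, 0.981, -0.196, 0.002]
wrist_force: [0.2, -0.2, -0.7]
opening: 0.599
grasp_force: 0.0
```

```bash
python3 - <<'E'
from h import *
feel()
p=imaging.camera("wrist");w=cloud(p);Rm,x,o=tool()
def rect(m,t):
    q=w[m]
    if len(q)>5: print(t,len(q),*[np.round(a,1) for a in cv2.minAreaRect((q[:,:2]*1000).astype(np.float32))],"med",np.round(np.median(q,0),4))
n=np.hypot(w[...,0]-.5365,w[...,1]+.176)
rect((n<.025)&(w[...,2]>.238)&(w[...,2]<.26),"boss")
nh=np.hypot(w[...,0]-.583,w[...,1]+.195)<.025
rect(nh&(w[...,2]>.27)&(w[...,2]<.3),"handle top");rect(nh&(w[...,2]>.235)&(w[...,2]<.3),"handle")
cv2.imwrite("pics/fit.png",p["image"])
E
```

```text
t 11.63 pos [ 0.5371 -0.1762  0.4795] Ftool [0.2 0.1 0.7] Mtool [ 0.02  0.02 -0.07] Fw [ 0.2 -0.2 -0.7] op 0.599
boss 711 [ 541.5 -177.4] [15.7 21.7] 67.5 med [ 0.5429 -0.178   0.2465]
handle top 952 [ 587.1 -196.5] [19.2 19.4] 52.5 med [ 0.5879 -0.1967  0.2762]
handle 1108 [ 587.2 -196.4] [19.2 19.5] 21.8 med [ 0.5891 -0.1972  0.276 ]
```

View pics/fit.png

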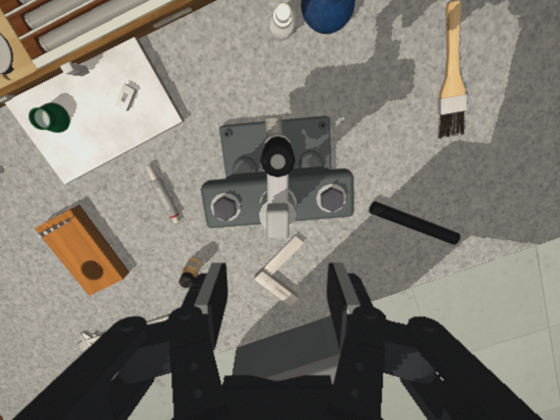

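The crank sits fully on the collar: its boss top is at 0.2465, so the origin is at 0.196. Its yaw is -22.5°, and in the picture the boss is at (277,222) and the handle at (277,157). I'll measure the crosshead's height while going to the handle.

Emit:
send_rows:
  commands:
    - [[0.6, 0, 0, 0, 0, 0], [0.6, 0, 0, 0, 0, 0], [0.5, 0, 0, 0, 0, 0], [0, 0, 0.6, 0, 0, 0], [0, 0, 0.6, 0, 0, 0], [0, 0, 0.6, 0, 0, 0], [0, 0, 0.4, 0, 0, 0], [0, 0, 0, 0, 0, 0]]

```text
time_s: 12.35
eef_pos: [0.583, -0.1952, 0.4067]
eef_rot: [-0.001, 0.981, -0.196, -0.004]
wrist_force: [-0.7, -0.4, -0.1]
opening: 0.597
grasp_force: 0.0
```

```bash
cat >> h.py <<'E'
def cross():
    for n in("scene","top"):
        p=imaging.camera(n);w=cloud(p);a=np.radians(-17.3);c,s=np.cos(a),np.sin(a)
        d=w-[.538,-.1765,0];X=d[...,0]*c+d[...,1]*s;Y=-d[...,0]*s+d[...,1]*c;Z=w[...,2]
        m=(abs(X)<.03)&(abs(Y)<.06)&(Z>.08)&(Z<.166)
        h,e=np.histogram(Z[m],np.arange(.08,.168,.003));print(n,m.sum(),dict(zip(np.round(e*1000).astype(int).tolist(),h.tolist())))
        ok=m&(Z>.1)&(abs(Y)<.03);
        if ok.sum()>5:print(" mid x/y/z pct",np.round(np.percentile(np.c_[X[ok],Y[ok],Z[ok]],[2,25,50,75,98],axis=0),4).tolist())
        r=models.regions_of(p,"crosshead")
        if r:
            z=Z[r[0]["region"]];z=z[~np.isnan(z)];h,e=np.histogram(z,np.arange(.08,.168,.003));print(" net",r[0]["confidence"],dict(zip(np.round(e*1000).astype(int).tolist(),h.tolist())))
E
python3 - <<'E'
from h import *
feel();cross()
E
```

```text
t 12.35 pos [ 0.583  -0.1952  0.4067] Ftool [-0.5  0.6  0.1] Mtool [0.04 0.01 0.02] Fw [-0.7 -0.4 -0.1] op 0.597
scene 398 {80: 11, 83: 9, 86: 8, 89: 9, 92: 6, 95: 10, 98: 16, 101: 15, 104: 11, 107: 13, 110: 14, 113: 6, 116: 14, 119: 7, 122: 8, 125: 4, 128: 4, 131: 10, 134: 18, 137: 22, 140: 22, 143: 23, 146: 21, 149: 36, 152: 47, 155: 30, 158: 4, 161: 0, 164: 0}
 mid x/y/z pct [[-0.0155, -0.0288, 0.1007], [-0.013, -0.007, 0.1232], [-0.0106, 0.0038, 0.1426], [-0.0075, 0.0122, 0.1521], [0.002, 0.0278, 0.1571]]
 net 0.7 {80: 0, 83: 0, 86: 0, 89: 0, 92: 0, 95: 0, 98: 5, 101: 6, 104: 6, 107: 3, 110: 2, 113: 4, 116: 6, 119: 4, 122: 5, 125: 4, 128: 4, 131: 11, 134: 18, 137: 24, 140: 22, 143: 23, 146: 23, 149: 38, 152: 45, 155: 28, 158: 4, 161: 0, 164: 0}
top 0 {80: 0, 83: 0, 86: 0, 89: 0, 92: 0, 95: 0, 98: 0, 101: 0, 104: 0, 107: 0, 110: 0, 113: 0, 116: 0, 119: 0, 122: 0, 125: 0, 128: 0, 131: 0, 134: 0, 137: 0, 140: 0, 143: 0, 146: 0, 149: 0, 152: 0, 155: 0, 158: 0, 161: 0, 164: 0}
```

Emit:
send_rows:
  commands:
    - [[0, 0, -0.1, 0, 0, 0], [0, 0, 0, 0, 0, 0], [0, 0, 0, 0, 0, 0], [0, 0, 0, 0, 0, 0], [0, 0, 0, 0, 0, 0], [0, 0, 0, 0, 0, 0]]
  jaw: 0

```text
time_s: 13.05
eef_pos: [0.5844, -0.1959, 0.416]
eef_rot: [0.0, 0.981, -0.196, 0.001]
wrist_force: [1.1, -0.5, 6.4]
opening: 0.213
grasp_force: 58.5
```

```bash
python3 - <<'E'
from h import *
feel()
for N in(16,):
  for k in range(N):
    a=2*np.pi*k/N;b=2*np.pi*(k+1)/N   # clockwise from above = tool frame (z down) positive angle
    print(k,np.round(.05/.03*np.array([np.cos(b)-np.cos(a),np.sin(b)-np.sin(a)]),3))
E
```

```text
t 13.05 pos [ 0.5844 -0.1959  0.416 ] Ftool [ 1.2 -0.  -6.4] Mtool [-0.02  0.18  0.  ] Fw [ 1.1 -0.5  6.4] op 0.213
0 [-0.127  0.638]
1 [-0.361  0.541]
2 [-0.541  0.361]
3 [-0.638  0.127]
4 [-0.638 -0.127]
5 [-0.541 -0.361]
6 [-0.361 -0.541]
7 [-0.127 -0.638]
8 [ 0.127 -0.638]
9 [ 0.361 -0.541]
10 [ 0.541 -0.361]
11 [ 0.638 -0.127]
12 [0.638 0.127]
13 [0.541 0.361]
14 [0.361 0.541]
15 [0.127 0.638]
```

Emit:
send_rows:
  commands:
    - [[-0.03, 0.33, 0, 0, 0, 0], [-0.1, 0.31, 0, 0, 0, 0], [-0.15, 0.29, 0, 0, 0, 0], [-0.21, 0.25, 0, 0, 0, 0], [-0.25, 0.21, 0, 0, 0, 0], [-0.29, 0.15, 0, 0, 0, 0], [-0.31, 0.1, 0, 0, 0, 0], [-0.33, 0.03, 0, 0, 0, 0]]

```text
time_s: 13.72
eef_pos: [0.5187, -0.2237, 0.4161]
eef_rot: [0.001, 0.981, -0.196, 0.002]
wrist_force: [3.6, -2.3, 5.0]
opening: 0.214
grasp_force: 58.7
```

```bash
python3 - <<'E'
from h import *
feel()
E
```

```text
t 13.72 pos [ 0.5187 -0.2237  0.4161] Ftool [ 4.3  0.7 -5. ] Mtool [ 0.18  0.83 -0.04] Fw [ 3.6 -2.3  5. ] op 0.214
```

Each quarter turn tracks well, and the resistance of 4.3 N matches the free torque. I'll carry on with half circles.

Emit:
send_rows:
  commands:
    - [[-0.64, -0.13, 0, 0, 0, 0], [-0.54, -0.36, 0, 0, 0, 0], [-0.36, -0.54, 0, 0, 0, 0], [-0.13, -0.64, 0, 0, 0, 0], [0.13, -0.64, 0, 0, 0, 0], [0.36, -0.54, 0, 0, 0, 0], [0.54, -0.36, 0, 0, 0, 0], [0.64, -0.13, 0, 0, 0, 0]]

```text
time_s: 14.38
eef_pos: [0.5569, -0.1296, 0.4156]
eef_rot: [0.001, 0.981, -0.195, -0.001]
wrist_force: [-7.9, -8.0, 4.5]
opening: 0.211
grasp_force: 59.8
```

Emit:
send_rows:
  commands:
    - [[0.64, 0.13, 0, 0, 0, 0], [0.54, 0.36, 0, 0, 0, 0], [0.36, 0.54, 0, 0, 0, 0], [0.13, 0.64, 0, 0, 0, 0], [-0.13, 0.64, 0, 0, 0, 0], [-0.36, 0.54, 0, 0, 0, 0], [-0.54, 0.36, 0, 0, 0, 0], [-0.64, 0.13, 0, 0, 0, 0]]

```text
time_s: 15.05
eef_pos: [0.5185, -0.2242, 0.4159]
eef_rot: [0.0, 0.98, -0.197, 0.002]
wrist_force: [6.6, 3.1, 2.2]
opening: 0.215
grasp_force: 59.9
```

```bash
python3 - <<'E'
from h import *
feel();cross()
E
```

```text
t 15.05 pos [ 0.5185 -0.2242  0.4159] Ftool [ 4.9 -5.4 -2.2] Mtool [ 1.38  0.89 -0.07] Fw [6.6 3.1 2.2] op 0.215
scene 460 {80: 12, 83: 11, 86: 15, 89: 7, 92: 10, 95: 14, 98: 7, 101: 7, 104: 7, 107: 3, 110: 6, 113: 23, 116: 19, 119: 20, 122: 16, 125: 25, 128: 30, 131: 51, 134: 69, 137: 49, 140: 17, 143: 12, 146: 10, 149: 11, 152: 6, 155: 2, 158: 0, 161: 1, 164: 0}
 mid x/y/z pct [[-0.0153, -0.0287, 0.1036], [-0.0127, -0.0131, 0.124], [-0.0097, 0.0026, 0.1326], [-0.0026, 0.012, 0.1363], [0.0091, 0.0279, 0.149]]
 net 0.73 {80: 3, 83: 3, 86: 2, 89: 2, 92: 2, 95: 7, 98: 2, 101: 3, 104: 4, 107: 3, 110: 3, 113: 20, 116: 19, 119: 20, 122: 16, 125: 28, 128: 30, 131: 51, 134: 61, 137: 41, 140: 7, 143: 0, 146: 0, 149: 0, 152: 0, 155: 0, 158: 0, 161: 0, 164: 0}
top 64 {80: 0, 83: 0, 86: 0, 89: 0, 92: 0, 95: 0, 98: 0, 101: 0, 104: 0, 107: 0, 110: 3, 113: 5, 116: 2, 119: 4, 122: 10, 125: 8, 128: 12, 131: 14, 134: 5, 137: 1, 140: 0, 143: 0, 146: 0, 149: 0, 152: 0, 155: 0, 158: 0, 161: 0, 164: 0}
 mid x/y/z pct [[-0.0175, -0.0293, 0.1166], [-0.0169, -0.0231, 0.1234], [-0.0166, -0.016, 0.1295], [-0.0156, -0.0092, 0.1314], [-0.0144, -0.003, 0.1363]]
 net 0.71 {80: 0, 83: 0, 86: 0, 89: 0, 92: 0, 95: 0, 98: 0, 101: 0, 104: 0, 107: 0, 110: 0, 113: 0, 116: 0, 119: 0, 122: 0, 125: 0, 128: 0, 131: 0, 134: 0, 137: 0, 140: 0, 143: 0, 146: 0, 149: 0, 152: 0, 155: 0, 158: 0, 161: 0, 164: 0}
```

Emit:
send_rows:
  commands:
    - [[-0.64, -0.13, 0, 0, 0, 0], [-0.54, -0.36, 0, 0, 0, 0], [-0.36, -0.54, 0, 0, 0, 0], [-0.13, -0.64, 0, 0, 0, 0], [0.13, -0.64, 0, 0, 0, 0], [0.36, -0.54, 0, 0, 0, 0], [0.54, -0.36, 0, 0, 0, 0], [0.64, -0.13, 0, 0, 0, 0]]

```text
time_s: 15.92
eef_pos: [0.557, -0.1296, 0.4156]
eef_rot: [0.002, 0.981, -0.195, -0.001]
wrist_force: [-7.2, -8.6, 4.3]
opening: 0.217
grasp_force: 60.2
```

Emit:
send_rows:
  commands:
    - [[0.33, 0.03, 0, 0, 0, 0], [0.31, 0.1, 0, 0, 0, 0], [0.29, 0.15, 0, 0, 0, 0], [0.25, 0.21, 0, 0, 0, 0], [0.21, 0.25, 0, 0, 0, 0], [0.15, 0.29, 0, 0, 0, 0], [0.1, 0.31, 0, 0, 0, 0], [0.03, 0.33, 0, 0, 0, 0]]

```text
time_s: 16.58
eef_pos: [0.5845, -0.1954, 0.4157]
eef_rot: [-0.001, 0.981, -0.195, 0.001]
wrist_force: [1.3, 4.6, 6.7]
opening: 0.213
grasp_force: 60.4
```

```bash
python3 - <<'E'
from h import *
feel()
E
```

```text
t 16.58 pos [ 0.5845 -0.1954  0.4157] Ftool [-0.5 -4.7 -6.7] Mtool [ 0.9  -0.38 -0.03] Fw [1.3 4.6 6.7] op 0.213
```

Emit:
send_rows:
  commands:
    - [[-0.03, 0.33, 0, 0, 0, 0], [-0.1, 0.31, 0, 0, 0, 0], [-0.15, 0.29, 0, 0, 0, 0], [-0.21, 0.25, 0, 0, 0, 0], [-0.25, 0.21, 0, 0, 0, 0], [-0.29, 0.15, 0, 0, 0, 0]]

```text
time_s: 17.08
eef_pos: [0.5382, -0.2272, 0.4161]
eef_rot: [0.0, 0.981, -0.196, 0.002]
wrist_force: [5.2, -0.2, 5.0]
opening: 0.213
grasp_force: 60.4
```

```bash
cat >> h.py <<'E'
def tan():
    Rm,x,o=tool();f=Rm.T@o["wrist_force"];d=(Rm.T@(x-[.5382,-.1768,0]))[:2];a=np.arctan2(d[1],d[0])
    print("t",round(float(o["time_s"]),2),"ang",round(np.degrees(a),1),"r",round(np.hypot(*d),4),"radial",round(f[0]*np.cos(a)+f[1]*np.sin(a),2),"resist",round(f[0]*np.sin(a)-f[1]*np.cos(a),2),"z",round(-f[2],1))
E
python3 -c "
from h import *
tan()"
```

```text
t 17.08 ang 65.3 r 0.0512 radial 0.39 resist 5.17 z 5.0
```

Emit:
send_rows:
  commands:
    - [[-0.31, 0.1, 0, 0, 0, 0], [-0.33, 0.03, 0, 0, 0, 0]]

```text
time_s: 17.25
eef_pos: [0.5188, -0.2237, 0.4162]
eef_rot: [0.001, 0.981, -0.196, 0.003]
wrist_force: [4.2, -2.4, 3.9]
opening: 0.216
grasp_force: 60.3
```

```bash
python3 -c "
from h import *
tan()"
```

```text
t 17.25 ang 87.2 r 0.0513 radial 0.85 resist 4.83 z 3.9
```

Emit:
send_rows:
  commands:
    - [[-0.33, -0.03, 0, 0, 0, 0], [-0.31, -0.1, 0, 0, 0, 0]]

```text
time_s: 17.42
eef_pos: [0.5023, -0.2131, 0.4162]
eef_rot: [0.002, 0.981, -0.196, 0.002]
wrist_force: [3.3, -4.6, 4.3]
opening: 0.22
grasp_force: 60.1
```

```bash
python3 -c "
from h import *
tan()"
```

```text
t 17.42 ang 109.2 r 0.0513 radial 1.2 resist 5.51 z 4.2
```

Emit:
send_rows:
  commands:
    - [[-0.29, -0.15, 0, 0, 0, 0], [-0.25, -0.21, 0, 0, 0, 0]]

```text
time_s: 17.58
eef_pos: [0.4912, -0.197, 0.4162]
eef_rot: [0.002, 0.981, -0.196, 0.002]
wrist_force: [0.3, -7.5, 4.4]
opening: 0.217
grasp_force: 60.2
```

```bash
python3 -c "
from h import *
tan();cross()"
```

```text
t 17.58 ang 131.2 r 0.0512 radial 3.02 resist 6.9 z 4.3
scene 486 {80: 10, 83: 8, 86: 5, 89: 2, 92: 10, 95: 12, 98: 22, 101: 24, 104: 17, 107: 24, 110: 26, 113: 53, 116: 90, 119: 56, 122: 19, 125: 10, 128: 11, 131: 14, 134: 11, 137: 13, 140: 11, 143: 10, 146: 11, 149: 10, 152: 6, 155: 1, 158: 0, 161: 0, 164: 0}
 mid x/y/z pct [[-0.0161, -0.0269, 0.1025], [-0.0125, -0.0078, 0.1136], [-0.0043, 0.0029, 0.1173], [0.0017, 0.0125, 0.1206], [0.0169, 0.0284, 0.1459]]
 net 0.57 {80: 3, 83: 4, 86: 4, 89: 2, 92: 9, 95: 12, 98: 23, 101: 24, 104: 18, 107: 24, 110: 27, 113: 50, 116: 83, 119: 45, 122: 6, 125: 0, 128: 0, 131: 0, 134: 0, 137: 0, 140: 0, 143: 0, 146: 0, 149: 0, 152: 0, 155: 0, 158: 0, 161: 0, 164: 0}
top 20 {80: 1, 83: 0, 86: 0, 89: 0, 92: 0, 95: 3, 98: 1, 101: 1, 104: 3, 107: 1, 110: 3, 113: 2, 116: 4, 119: 1, 122: 0, 125: 0, 128: 0, 131: 0, 134: 0, 137: 0, 140: 0, 143: 0, 146: 0, 149: 0, 152: 0, 155: 0, 158: 0, 161: 0, 164: 0}
```

Emit:
send_rows:
  commands:
    - [[-0.21, -0.25, 0, 0, 0, 0], [-0.15, -0.29, 0, 0, 0, 0]]

```text
time_s: 17.95
eef_pos: [0.4872, -0.1783, 0.4161]
eef_rot: [0.003, 0.98, -0.197, 0.001]
wrist_force: [-3.8, -7.2, 7.5]
opening: 0.22
grasp_force: 60.4
```

```bash
python3 -c "
from h import *
tan()"
```

```text
t 17.95 ang 153.0 r 0.051 radial 4.33 resist 6.9 z 7.5
```

Emit:
send_rows:
  commands:
    - [[-0.1, -0.31, 0, 0, 0, 0], [-0.03, -0.33, 0, 0, 0, 0]]

```text
time_s: 18.12
eef_pos: [0.4907, -0.1584, 0.416]
eef_rot: [0.002, 0.981, -0.196, -0.0]
wrist_force: [-6.1, -5.4, 8.2]
opening: 0.22
grasp_force: 60.6
```

```bash
python3 -c "
from h import *
tan()"
```

```text
t 18.12 ang 176.3 r 0.0507 radial 4.0 resist 7.16 z 8.2
```

Emit:
send_rows:
  commands:
    - [[0.03, -0.33, 0, 0, 0, 0], [0, 0, 0, 0, 0, 0], [0, 0, 0, 0, 0, 0]]

```text
time_s: 18.37
eef_pos: [0.4959, -0.1485, 0.4158]
eef_rot: [0.001, 0.981, -0.196, 0.0]
wrist_force: [-4.7, -0.1, 10.3]
opening: 0.218
grasp_force: 60.7
```

```bash
python3 -c "
from h import *
tan();feel();cross()"
```

```text
t 18.37 ang -169.5 r 0.0506 radial 3.84 resist 2.65 z 10.3
t 18.37 pos [ 0.4959 -0.1485  0.4158] Ftool [ -4.3   1.9 -10.3] Mtool [-0.41 -0.46 -0.01] Fw [-4.7 -0.1 10.3] op 0.218
scene 490 {80: 8, 83: 6, 86: 6, 89: 1, 92: 15, 95: 23, 98: 17, 101: 20, 104: 27, 107: 20, 110: 54, 113: 78, 116: 67, 119: 21, 122: 14, 125: 10, 128: 13, 131: 19, 134: 4, 137: 17, 140: 11, 143: 10, 146: 10, 149: 8, 152: 7, 155: 0, 158: 1, 161: 0, 164: 3}
 mid x/y/z pct [[-0.0151, -0.028, 0.1014], [-0.0119, -0.0096, 0.1116], [-0.0036, 0.0026, 0.115], [0.0019, 0.0121, 0.1186], [0.0146, 0.0286, 0.1469]]
 net 0.61 {80: 7, 83: 2, 86: 4, 89: 0, 92: 11, 95: 21, 98: 17, 101: 20, 104: 27, 107: 20, 110: 52, 113: 70, 116: 49, 119: 12, 122: 1, 125: 0, 128: 0, 131: 0, 134: 0, 137: 0, 140: 0, 143: 0, 146: 0, 149: 0, 152: 0, 155: 0, 158: 0, 161: 0, 164: 0}
top 0 {80: 0, 83: 0, 86: 0, 89: 0, 92: 0, 95: 0, 98: 0, 101: 0, 104: 0, 107: 0, 110: 0, 113: 0, 116: 0, 119: 0, 122: 0, 125: 0, 128: 0, 131: 0, 134: 0, 137: 0, 140: 0, 143: 0, 146: 0, 149: 0, 152: 0, 155: 0, 158: 0, 161: 0, 164: 0}
```

The crank is now about a quarter turn past contact. Force says contact came at about 90–100° of the third turn, and the crosshead is at about 92.5 mm against 96 mm. Releasing and going clear.

Emit:
send_rows:
  commands:
    - [[0, 0, 0, 0, 0, 0], [0, 0, 0, 0, 0, 0], [0, 0, 0, 0, 0, 0], [0, 0, 0, 0, 0, 0], [0, 0, -0.4, 0, 0, 0], [0, 0, -0.8, 0, 0, 0], [0, 0, -1, 0, 0, 0], [0, 0, -1, 0, 0, 0]]
  jaw: 0.4

```text
time_s: 19.23
eef_pos: [0.4959, -0.1482, 0.5119]
eef_rot: [-0.0, 0.981, -0.196, -0.001]
wrist_force: [1.8, 0.1, 0.1]
opening: 0.396
grasp_force: 0.0
```

Emit:
send_rows:
  commands:
    - [[0, 0, -0.8, 0, 0, 0], [-0.6, 0, 0, 0, 0, 0], [-0.6, 0, 0, 0, 0, 0], [-0.6, 0, 0, 0, 0, 0], [0, 0, 0, 0, 0, 0], [0, 0, 0, 0, 0, 0]]

```text
time_s: 19.73
eef_pos: [0.4459, -0.1274, 0.5357]
eef_rot: [0.0, 0.981, -0.196, 0.001]
wrist_force: [-0.3, -0.0, 0.4]
opening: 0.402
grasp_force: 0.0
```

```bash
python3 - <<'E'
from h import *
feel()
p=imaging.camera("wrist");w=cloud(p)
n=np.hypot(w[...,0]-.538,w[...,1]+.1765)<.014
q=w[n&(w[...,2]>.23)&(w[...,2]<.3)];print("boss",len(q),np.round(np.median(q,0),4) if len(q) else 0)
q=w[(np.hypot(w[...,0]-.495,w[...,1]+.15)<.03)&(w[...,2]>.26)&(w[...,2]<.3)];print("handle",len(q),np.round(np.median(q,0),4) if len(q) else 0)
s=imaging.camera("scene")["image"][140:260,210:370]
cv2.imwrite("pics/end.png",np.hstack([cv2.resize(p["image"],(400,300)),cv2.resize(s,(400,300),interpolation=cv2.INTER_CUBIC)]))
E
```

```text
t 19.73 pos [ 0.4459 -0.1274  0.5357] Ftool [-0.3  0.2 -0.4] Mtool [ 0.02 -0.   -0.02] Fw [-0.3 -0.   0.4] op 0.402
boss 645 [ 0.5397 -0.1769  0.2466]
handle 595 [ 0.4988 -0.1501  0.2759]
```

View pics/end.png

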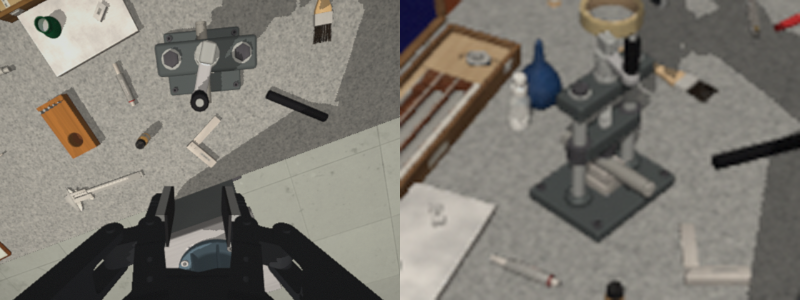

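The crank is still seated (boss top at 0.2466, seen at px (207,52)). The rod lies under the foot in the V-block, and the bystanders have not moved. Handing in.

```bash
python3 -c "
from h import *
print(ctrl.hand_in())"
```

```text
the job is handed in; nothing more can be done
None
```

The crank is fully on the screw and was wound about 2.5 turns clockwise, roughly a quarter turn past foot contact (judged from handle force and crosshead height), then left on; the job was handed in at about 20 s.

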